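# Refit the lever and ram of a bench riveting press

### The arm

A 7-joint arm with a two-finger parallel gripper is mounted at the origin on the work surface. World frame = base frame: x ahead of the robot, y to its left, z up, the work surface at z = 0. Lengths are in m, angles in rad, forces in N, time in s.
With the tool pointing down it reaches from about 0.4 to 0.85 m from the base axis. Payload 10.4 kg.
Tool frame: the origin (TCP) lies midway between the tips of the shut fingers; the grasp point (between the pads) lies 19 mm behind it; z points along the fingers, y is the line along which they close (so a half turn about z gives the same grasp; the last joint's range is limited). The gripper opens to 87 mm and grips with 3 to 60 N. Pads are 19 mm wide; open, the fingers measure 117 mm over their backs; the gripper's body (75 mm by 190 mm) begins 51 mm behind the grasp point.
Start: joints at [-1.267, 0.332, -0.065, 1.46, 0.022, 1.35, -0.088], TCP at [0.201, 0.592, 0.223] pointing down, gripper open.
Joint ranges: [-2.6, 2.6], [-0.5, 2.12], [-1.47, 1.34], [0.16, 2.42], [-1.27, 4.41], [0.06, 2.06], [-2.6, 2.6]. Speed limits (rad/s): [2.22, 2.22, 2.79, 2.79, 3.14, 3.14, 3.14].

### API

Orientations are given as a unit quaternion [x, y, z, w].
In Python, from bench import r gives the robot as it stands.
- The arm moves only by the tool arm_command, never from a script. Its argument "moves" is one flat list of numbers, 4 for each row, row after row: the shift along the tool's x, y, z in cm, then the turn about the tool's z in degrees. A call has 1 to 12 rows; each row shifts and turns the commanded pose from where the row before left it, along the tool's axes as they then stand; what a row does not reach is not made up. A row lasts 1/12 s, in which the tool goes at most 41.7 mm and 7.16 degrees, less where a joint would pass 70% of its speed; a pose out of reach is approached as far as the arm can. A call with a gripper value outside its range is refused whole. "fingers" is the opening in per cent of the stroke, from 0 (shut) to 100 (fully open), set as the call begins (left out, the last holds). The fingers move at their own pace and stop on an object; "squeeze" is the grip in N (left out, the last holds). Time passes only in rows, so rows that do not move let the fingers close. It gives the time, the measured TCP pose, the force, the opening and the grip force at its end, in the units of the state.
- r.read_state(): the state, without advancing time (a new reading comes with each control period).
- r.camera(name): name is "scene" or "top"; returns the picture (480x640x3 uint8, red, green, blue); there is no depth.
- r.camera_info(name): a dict with "fx", "fy", "cx", "cy" (pixels), "origin" and "attitude" of the camera in the world. Camera axes: x right, y up, looking along -z (the intrinsics and any distortion apply to the point x, -y, -z); pixel columns grow to the right and rows downward; lengths in m; the calibration is good to about 2 mm. A picture is of the moment at which its call begins. camera_info takes no time and is no camera call.
- r.close_job(): hands the job in; it is judged then, once.
The state is a dict: "time": time; "joint_positions": joint angles; "joint_vel": joint speeds; "joint_torque": joint torques, N m; "ee_pos": TCP position; "eef_rot": TCP orientation; "ft_force": force on the tool from outside, world axes, zero at the start; "torque": the same for the moment, N m; "width": finger opening in m; "grip_force": force on a finger pad.
Only numpy, scipy, OpenCV 4.12 (cv2) and the standard library are available. Lean on these libraries where they do the work, as an engineer would, in place of code of your own. Each camera call takes 0.05 s, during which the arm holds its last target. There are 200 camera calls.

### The job

I am putting the small green riveting press back together. First hang the red-handled lever by its eye on the stud at the side of the press, handle downwards, and let go of it; then take the steel ram out of the wooden block and feed it, pointed end first, down through the upper and then the lower brass bushing. Finish while still holding the ram, steady, with its tip showing below the lower bushing but never touching the polished anvil, so that I can clamp the collar on it; leave the other things on the bench where they are.

Things in the scene. Friction and masses are not known exactly. Their poses are not given: they have to be found in the camera images.
- press: Green cast C-frame press, fixed. Origin at bench level on the ram axis (common axis of its two bushings), z up. Base x -55..55, y -55..100, 20 mm thick. Column 44 x 44 mm, 160 mm high, at x -22..22, y 33..77. From it two arms reach to -y, ending in bosses of 42 mm diameter with brass bushings, bore 17 mm: upper z = 136..161 mm, lower z = 85..110 mm, an open 26 mm gap between
- press_upper (a point): Centre of the upper bushing's mouth (its top face), 161 mm above the bench; bore 17 mm, straight down to z = 136 mm; axes as the press. Nothing on the press but the hung lever stands higher than this
- press_lower (a point): Centre of the lower bushing's underside, 85 mm above the bench, bore 17 mm, vertically under press_upper; axes as the press
- press_stud (a point): Root of the lever stud, on the column's +x face: press x = 22, y = 52, z = 140 mm; axes as the press. The round steel stud, 10 mm in diameter, points horizontally along +x and ends 50 mm from this point; its first 7 mm are a dark shoulder of 18 mm diameter. The column's top is 20 mm above the stud's axis
- anvil: Polished round steel anvil of 48 mm diameter on the press base, under the bushings; its top face is 45 mm above the bench, 40 mm below the lower bushing. Fixed; origin and axes as the press
- block: Wooden tool block, 80 x 150 x 55 mm (x, y, z), fixed; origin at the centre of its underside, z up. The lever stands in a slot at (0, 40) mm, the ram in a round hole at (0, -45) mm; both are 43 mm deep, their floors 12 mm above the bench. Four short punches in a row along x at y = -4 mm stick up at most 26 mm above its top
- lever: Loose flat lever, 0.2 kg, 153 mm long, upright in the block, handle down. Origin at the handle's lower end, z up the lever, x across its thickness. Red handle 14 x 22 mm (x, y) up to z = 64, then a bar 8 mm thick; round eye of 38 mm diameter at z = 105 with a 16 mm hole along x; above it a short arm 8 x 24 mm to the top, z = 153: grip it there, closing along x. On the stud it hangs handle down
- lever_eye (a point): Centre of the 16 mm hole in the lever's eye, 105 mm above the lever's origin, 48 mm below its top; axes as the lever. Hung on the stud, it settles 3 mm below the stud's axis
- ram: Loose round bright steel ram, about 0.2 kg, 14 mm in diameter, 165 mm long, upright in the block. Origin at the centre of its lower end, the tip, which is chamfered to 8 mm over its last 4 mm; z along the ram to its flat top at 165 mm; a dark ring round it at 130 mm. Nothing in the bushings stops it: let go, it slides down onto the anvil
- jar: Bystander: amber glass jar with a white cap, 52 mm in diameter, 62 mm high; origin at the centre of its underside
- spool: Bystander: copper wire spool standing on end, 52 mm in diameter, 38 mm high; origin at the centre of its underside
- rotary: Bystander: blue rotary hand tool lying along its x axis, 180 mm long, 50 mm thick; origin under its middle
- hammer: Bystander: small hammer lying along its x axis, 220 mm long, head at +x; origin under its middle
Things that resemble listed ones, but are neither listed nor needed, are in the scene too. Of the things that look like the press, take the one that is nearest to the robot's base at the start.

How it is judged:
On the way, in this order (a step that is already met when the one before it is completed fails the run):
1. the lever hangs on the stud by its eye, handle down, and the fingers have let go of it (x of lever_eye in the frame of press_stud between 0.008 and 0.048 m and y of lever_eye in the frame of press_stud between -0.006 and 0.006 m and z of lever_eye in the frame of press_stud between -0.007 and 0.003 m and angle between lever's own z axis and vertical below 0.35 rad and contact force between the fingers and lever below 0.1 N), for 0.2 s.
2. the ram's tip has come down through the upper bushing into the gap (horizontal distance between ram and press_lower below 0.005 m and angle between the z axis of ram and the z axis of press, either way round below 0.08 rad and z of ram in the frame of press_lower between 0 and 0.049 m).
3. the ram's tip has come out below the lower bushing (horizontal distance between ram and press_lower below 0.005 m and angle between the z axis of ram and the z axis of press, either way round below 0.08 rad and z of ram in the frame of press_lower below -0.003 m), for 0.1 s.
At the end, for the whole second after the job is handed in: Lever on the stud by its eye (8 to 48 mm from the column), handle down within 20 degrees, not touched by the fingers; fingers holding the ram still (below 20 mm/s) and upright in both bushings, its tip 3 to 37 mm below the lower bushing's underside, off the anvil (all of step 1 and all of step 3 and z of ram in the frame of press_lower above -0.037 m and contact force between the fingers and ram above 3 N and contact force between ram and anvil below 0.1 N and linear speed of ram below 0.02 m/s and linear speed of lever below 0.05 m/s); the arm keeps its last pose, push and grip.
It fails at once if the ram touches the anvil (contact force between ram and anvil above 0.5 N).
It fails at once if the jar is moved by more than 25 mm (distance of jar from where it was at the start of the episode above 0.025 m).
It fails at once if the spool is moved by more than 25 mm (distance of spool from where it was at the start of the episode above 0.025 m).
It fails at once if the rotary is moved by more than 25 mm (distance of rotary from where it was at the start of the episode above 0.025 m).
It fails at once if the hammer is moved by more than 25 mm (distance of hammer from where it was at the start of the episode above 0.025 m).
It also fails if it takes over 67 s, if anything falls off the work surface, if the arm or the gripper's body presses on something with over 40 N, if the wrist force passes 120 N, or if a joint passes its speed limit or range.

## Working session

There is one attempt and no reset: what is moved stays moved. The work goes in short steps, Python scripts to look and compute and a tool call to move; the robot and the scene stay as the last step left them, time stands still between calls to the robot, and variables do not carry over. Pictures are saved under pics/ and viewed, at most 10 in all, crops included, and the job is handed in when it is done.

Besides the shell and the picture viewer there is one more tool, called after ">>>" as name(argument=value, ...), one argument or row to a line, values as JSON. arm_command: Moves the arm, as the interface text tells. Its arguments: {"type":"object","properties":{"moves":{"type":"array"},"fingers":{"type":"number"},"squeeze":{"type":"number"}},"required":["moves"]}

```bash
mkdir -p pics
python3 - <<'E'
from bench import r
import cv2
for n in("scene","top"):
    cv2.imwrite(f"pics/{n}0.png",r.camera(n)[:,:,::-1]); print(n,r.camera_info(n))
s=r.read_state();print(s)
E
```

```text
scene {'fx': 461.23657663251385, 'fy': 461.23657663251385, 'cx': 327.28986266658956, 'cy': 237.69528999910366, 'origin': array([ 1.22781816, -0.33439761,  0.71330557]), 'attitude': array([0.39121215, 0.22618019, 0.44008259, 0.77596578])}
top {'fx': 548.9225347684537, 'fy': 548.9225347684537, 'cx': 322.4459305723501, 'cy': 235.71333314742486, 'origin': array([0.48875873, 0.04402498, 1.39177161]), 'attitude': array([ 0.01862643, -0.01754719, -0.69999488,  0.71368923])}
{'time': 0.1, 'joint_positions': array([-1.26663663,  0.33279543, -0.06469908,  1.4608039 ,  0.02159564,
        1.34993893, -0.08851899]), 'joint_vel': array([ 0.00086206, -0.00243128,  0.00164909, -0.00187471,  0.00028988,
        0.00122931,  0.0006487 ]), 'joint_torque': array([ 1.06549716e-03, -6.24536777e+01,  2.45293725e-02, -3.90720534e+01,
       -6.13658968e-02,  3.65356123e-02,  2.93386051e-05]), 'ee_pos': array([0.20050421, 0.59161028, 0.22186729]), 'eef_rot': array([ 1.62655281e-01,  9.86682760e-01, -6.20611859e-04, -7.56582672e-05]), 'ft_force': array([-0.79361154,  0.71243069,  0.06636047]), 'torque': array([-0.01296359,  0.0177731 , -0.02075029]), 'grip_force': 0.0, 'width': 0.08723440547618067}
```

View pics/scene0.png

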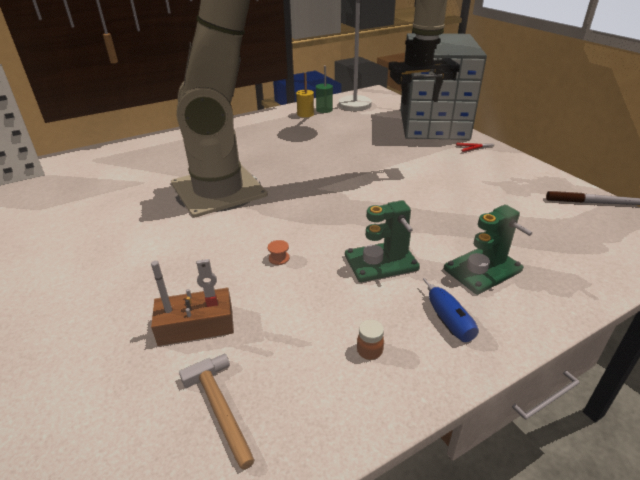

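View pics/top0.png

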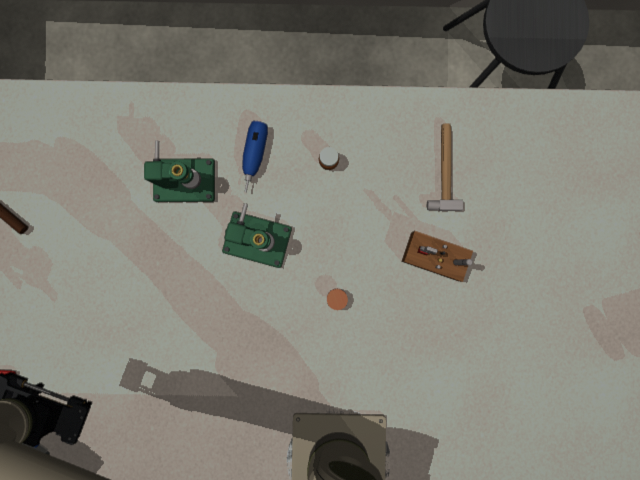

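The scene has two press-like things, in the top view at (259,240) and (177,172). The robot base is at about (340,450), so the press at (259,240) is nearer and is the one to use; in the scene view it's at (383,245). The block is at (440,256), with the lever at (425,250) and the ram at (466,263). I'll confirm with enlarged crops.

```bash
cat > h.py <<'E'
import numpy as np, cv2
from scipy.spatial.transform import Rotation as R
from bench import r
def crop(img,c,r0,w,h,k):
    return cv2.resize(img[r0:r0+h,c:c+w],None,fx=k,fy=k,interpolation=cv2.INTER_CUBIC)
def proj(n,P):
    i=r.camera_info(n); q=R.from_quat(i["attitude"]).inv().apply(np.atleast_2d(P)-i["origin"])
    return np.c_[i["cx"]+i["fx"]*q[:,0]/-q[:,2], i["cy"]+i["fy"]*-q[:,1]/-q[:,2]]
def atz(n,uv,z):
    i=r.camera_info(n); uv=np.atleast_2d(uv)
    d=R.from_quat(i["attitude"]).apply(np.c_[(uv[:,0]-i["cx"])/i["fx"],-(uv[:,1]-i["cy"])/i["fy"],-np.ones(len(uv))])
    return i["origin"]+d*((z-i["origin"][2])/d[:,2])[:,None]
E
python3 - <<'E'
from h import *
t=cv2.imread("pics/top0.png");s=cv2.imread("pics/scene0.png")
a=np.hstack([crop(t,212,195,100,75,4),crop(t,395,220,100,75,4)])
b=np.hstack([crop(s,335,195,100,75,4),crop(s,142,250,100,100,4)[:300]])
cv2.imwrite("pics/m1.png",np.vstack([a,b]))
E
```

```text
(no output)
```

View pics/m1.png

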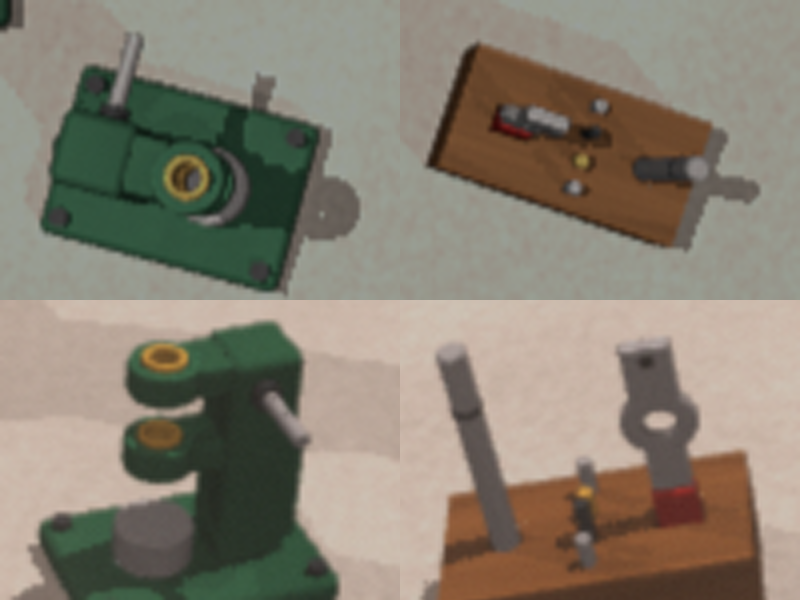

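The crops confirm it: the near press has brass bushings and a stud on its +x side. The block holds the flat lever with its eye (right in the scene crop) and the ram with its dark ring (left). Next I'll fit the poses.

```bash
cat > fit.py <<'E'
from h import *
from scipy.optimize import least_squares
T=lambda u,v,o:(o[0]+(u+.5)/4-.5,o[1]+(v+.5)/4-.5)
def fit(obs,x0):
    def w(p,P): 
        c,s=np.cos(p[2]),np.sin(p[2]); x,y,z=P
        return [p[0]+c*x-s*y,p[1]+s*x+c*y,z]
    def f(p): return np.concatenate([proj(n,w(p,P))[0]-uv for n,P,uv in obs])
    s=least_squares(f,x0,loss="soft_l1"); print(s.x.round(4)); print(f(s.x).reshape(-1,2).round(1).tolist()); return s.x
a=(212,195);b=(335,195);c=(395,220);d=(142,250)
press=[("top",(0,0,.161),T(187,178,a)),("top",(.055,.1,.02),T(90,66,a)),("top",(.055,-.055,.02),T(322,128,a)),("top",(-.055,-.055,.02),T(278,291,a)),("top",(-.055,.1,.02),T(42,232,a)),("top",(.072,.052,.142),T(134,37,a)),
("scene",(0,0,.161),T(164,357-300,b)),("scene",(0,0,.110),T(160,434-300,b)),("scene",(.072,.052,.14),T(304,440-300,b))]
block=[("top",(.04,-.075,.055),T(312,125,c)),("top",(-.04,-.075,.055),T(276,248,c)),("scene",(-.04,-.075,.055),T(50,195,d)),("scene",(-.04,.075,.055),T(345,152,d))]
ram=("top",(0,-.045,.177),T(297,169,c)),("scene",(0,-.045,.177),T(52,52,d))
lev=("scene",(0,.04,.117),T(258,122,d)),("scene",(0,.04,.165),T(245,46,d)),("top",(0,.04,.165),T(148,122,c))
P=fit(press,[.6,.1,0]); fit(block,[.5,-.2,-.3]);B=fit(block+list(ram)+list(lev),[.5,-.2,-.3])
i=[]
for n,l in(("ram",ram),("lev",lev)):
    for m,p,uv in l: print(n,m,atz(m,uv,p[2]).round(4))
c_,s_=np.cos(B[2]),np.sin(B[2])
for y in(-.045,.04): print(B[0]-s_*y,B[1]+c_*y)
c_,s_=np.cos(P[2]),np.sin(P[2]); print("stud33",P[0]+c_*.055-s_*.052,P[1]+s_*.055+c_*.052)
E
python3 fit.py
```

```text
[ 0.5417  0.1902 -0.225 ]
[[-0.0, -0.2], [-2.3, -0.5], [-0.4, -1.1], [-0.2, 0.8], [-1.3, 0.5], [-0.0, -0.6], [-0.9, 0.4], [-1.1, 0.1], [-1.0, 1.1]]
[ 0.5132 -0.2348 -0.3212]
[[-0.4, -0.1], [-1.9, 0.3], [-0.6, 0.4], [-0.3, 0.3]]
[ 0.5129 -0.2342 -0.3142]
[[-0.7, -0.2], [-2.0, 0.2], [-0.5, 0.4], [-0.2, -0.1], [-0.5, 0.2], [-1.0, 0.1], [0.1, 0.1], [-0.8, -0.0], [-0.8, -0.5]]
ram top [[ 0.4993 -0.2782  0.177 ]]
ram scene [[ 0.4996 -0.2754  0.177 ]]
lev scene [[ 0.5248 -0.1961  0.117 ]]
lev scene [[ 0.526  -0.1949  0.165 ]]
lev top [[ 0.524 -0.198  0.165]]
0.4989509704996124 -0.27700239597711096
0.5252179942535543 -0.19616278029822581
stud33 0.6069494769301679 0.22859607073527094
```

Residuals are about 1 px, and the given sizes and heights match. I'll swing to the block along an arc.

>>> arm_command(
  moves=[-4,-0.4,0,3.8,-4,-0.4,0,3.8,-4,-0.4,0,3.8,-4,-0.4,0,3.8,-4,-0.4,0,3.8,-4,-0.4,0,3.8,-4,-0.4,0,3.8,-4,-0.4,0,3.8,-4,-0.4,0,3.8,-4,-0.4,0,3.8,-4,-0.4,0,3.8,-4,-0.4,0,3.8],
  fingers=60,
  squeeze=30,
)

```text
time: 1.1
ee_pos: [0.5316, 0.2559, 0.2222]
eef_rot: [0.534, 0.846, -0.0, -0.0]
ft_force: [0.1, -0.0, 0.8]
width: 0.0518
grip_force: 0.0
```

>>> arm_command(
  moves=[-4,-0.4,0,3.8,-4,-0.4,0,3.8,-4,-0.4,0,3.8,-4,-0.4,0,3.8,-4,-0.4,0,3.8,-4,-0.4,0,3.8,-4,-0.4,0,3.8,-4,-0.4,0,3.8,-4,-0.4,0,3.8,-4,-0.4,0,3.8,0,0,0,0,0,0,0,0],
)

```text
time: 2.1
ee_pos: [0.5496, -0.1393, 0.2225]
eef_rot: [0.781, 0.625, -0.0, 0.0]
ft_force: [0.2, 1.5, -0.7]
width: 0.0521
grip_force: 0.0
```

```bash
cat >> h.py <<'E'
def go(x,y,z,yaw):
    "remaining tool-frame shift in cm and turn in deg (tool y along yaw deg, mod 180)"
    s=r.read_state(); M=R.from_quat(s["eef_rot"]); d=M.inv().apply(np.array([x,y,z])-s["ee_pos"])*100
    ty=M.apply([0,1,0]); cur=np.degrees(np.arctan2(ty[1],ty[0])); t=(cur-yaw+90)%180-90
    print("t",round(s["time"],2),"pos",s["ee_pos"].round(4),"yaw",cur.round(2),"tilt",M.apply([0,0,1]).round(4),"SHIFT",d.round(2),"TURN",t.round(2),"w",s["width"].round(4),"F",s["ft_force"].round(1),s["grip_force"],"q",s["joint_positions"].round(2))
    return d
E
python3 -c "
from h import *
go(.5252,-.1965,.22,-18)"
```

```text
Traceback (most recent call last):
  File "h.py", line 17, in go
    print("t",round(s["time"],2),"pos",s["ee_pos"].round(4),"yaw",cur.round(2),"tilt",M.apply([0,0,1]).round(4),"SHIFT",d.round(2),"TURN",t.round(2),"w",s["width"].round(4),"F",s["ft_force"].round(1),s["grip_force"],"q",s["joint_positions"].round(2))
                                                                                                                                                         ^^^^^^^^^^^^^^^^
AttributeError: 'float' object has no attribute 'round'
```

```bash
sed -i 's/s\["width"\].round(4)/round(s["width"],4)/' h.py; python3 -c "
from h import *
go(.5252,-.1965,.22,-18)"
```

```text
t 2.1 pos [ 0.5496 -0.1393  0.2225] yaw -12.62 tilt [-3.e-04 -3.e-04 -1.e+00] SHIFT [-6.12 -1.13  0.25] TURN 5.38 w 0.0521 F [ 0.2  1.5 -0.7] 0.0 q [-0.35  0.22  0.6   1.65 -0.13  1.31  0.06]
```

>>> arm_command(
  moves=[-3,-0.6,0,0,-3.1,-0.5,0,0,0,0,0,5.4,0,0,2,0,0,0,2,0,0,0,2,0,0,0,1.9,0,0,0,0,0,0,0,0,0],
)

```text
time: 2.85
ee_pos: [0.5267, -0.1924, 0.143]
eef_rot: [0.807, 0.591, -0.001, -0.001]
ft_force: [0.2, 0.2, 0.2]
width: 0.0524
grip_force: 0.0
```

Run:
```python
from h import *
go(.5252,-.1965,.143,-18)
a=r.camera("scene")[:,:,::-1];b=r.camera("top")[:,:,::-1]
cv2.imwrite("pics/m2.png",np.hstack([crop(a,142,220,100,120,4),crop(b,385,200,100,120,4)]))
```

```text
t 2.85 pos [ 0.5267 -0.1924  0.143 ] yaw -17.61 tilt [-2.1e-03  5.0e-04 -1.0e+00] SHIFT [-0.44 -0.02 -0.  ] TURN 0.39 w 0.0524 F [0.2 0.2 0.2] 0.0 q [-0.27  0.28  0.63  1.76 -0.18  1.16  0.11]
```

View pics/m2.png

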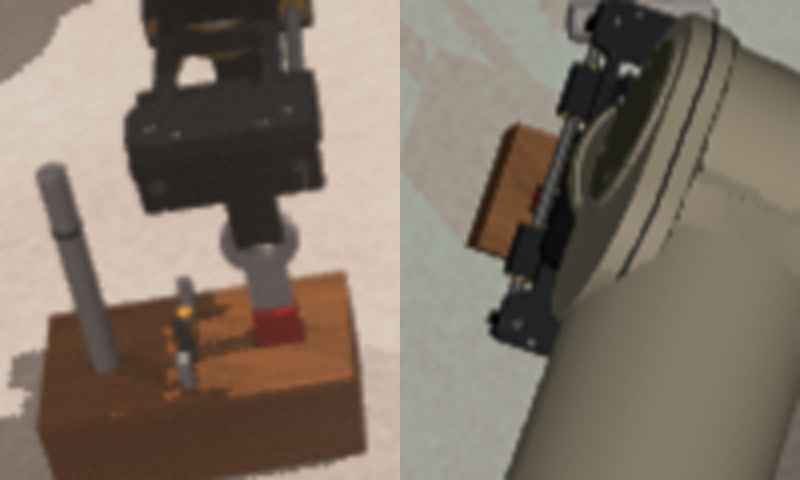

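The near finger (column about 254) stands in front of the lever's eye (column about 260), and the ram is clear. I'll centre by 4 mm and close.

>>> arm_command(
  moves=[-0.4,0,0,0.4,0,0,0,0],
)

```text
time: 3.12
ee_pos: [0.526, -0.1984, 0.1446]
eef_rot: [0.81, 0.586, 0.001, 0.001]
ft_force: [-0.2, 0.7, 0.2]
width: 0.0523
grip_force: 0.0
```

>>> arm_command(
  moves=[0,0,0,0,0,0,0,0,0,0,0,0,0,0,0,0,0,0,0,0,0,0,0,0,0,0,0,0,0,0,0,0],
  fingers=0,
  squeeze=40,
)

```text
time: 3.78
ee_pos: [0.5256, -0.1975, 0.1435]
eef_rot: [0.81, 0.587, -0.0, -0.0]
ft_force: [-0.0, 1.1, -0.1]
width: 0.0075
grip_force: 40.0
```

```bash
python3 -c "
from h import *
go(.5252,-.1965,.27,-18)"
```

```text
t 3.78 pos [ 0.5256 -0.1975  0.1435] yaw -18.12 tilt [-1.e-04  1.e-04 -1.e+00] SHIFT [  0.08  -0.07 -12.65] TURN -0.12 w 0.0075 F [-0.   1.1 -0.1] 39.97246671002358 q [-0.26  0.28  0.64  1.76 -0.18  1.16  0.11]
```

>>> arm_command(
  moves=[0,0,-2,0,0,0,-2,0,0,0,-2,0,0,0,-2,0,0,0,-2,0,0,0,-2,0,0,0,-1,0,0,0,0,0],
)

```text
time: 4.45
ee_pos: [0.5264, -0.1978, 0.2753]
eef_rot: [0.81, 0.587, 0.001, 0.001]
ft_force: [0.2, 0.1, -2.3]
width: 0.0078
grip_force: 40.0
```

Run:
```python
from h import *
go(.5252,-.1965,.27,-18)
p=np.array([.5417,.1902]);c,s=np.cos(-.225),np.sin(-.225)
W=lambda x,y,z:[p[0]+c*x-s*y,p[1]+s*x+c*y,z]
out=[]
for n,o in(("top",(215,115)),("scene",(390,215))):
    k=4; im=crop(cv2.imread(f"pics/{n}0.png"),*o,100,110,k)
    for x,col in((.055,(0,255,255)),(.082,(0,0,255))):
        q=[W(x+dx,.052+dy,z) for z in(.035,.099) for dx,dy in((-.007,-.011),(.007,-.011),(.007,.011),(-.007,.011))]
        uv=((proj(n,q)-o+.5)*k).astype(int)
        for L in(uv[:4],uv[4:]): cv2.polylines(im,[L.reshape(-1,1,2)],True,col,1)
        for i in range(4): cv2.line(im,tuple(map(int,uv[i])),tuple(map(int,uv[i+4])),col,1)
    out.append(im)
cv2.imwrite("pics/m3.png",np.hstack(out))
print(atz("top",[[248,190],[252,175],[257,122]],.025).round(3))
a=r.camera("scene")[:,:,::-1]; cv2.imwrite("pics/s4.png",crop(a,120,120,140,150,4))
```

```text
t 4.45 pos [ 0.5264 -0.1978  0.2753] yaw -18.12 tilt [ 2.9e-03 -3.0e-04 -1.0e+00] SHIFT [ 0.09 -0.16  0.53] TURN -0.12 w 0.0078 F [ 0.2  0.1 -2.3] 39.98322655213997 q [-0.29  0.18  0.66  1.58 -0.11  1.41  0.06]
[[0.67  0.235 0.025]
 [0.708 0.226 0.025]
 [0.842 0.217 0.025]]
```

View pics/m3.png

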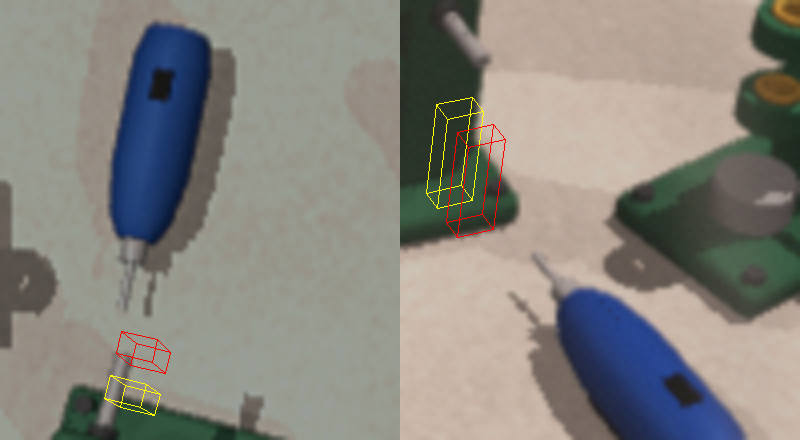

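View pics/s4.png

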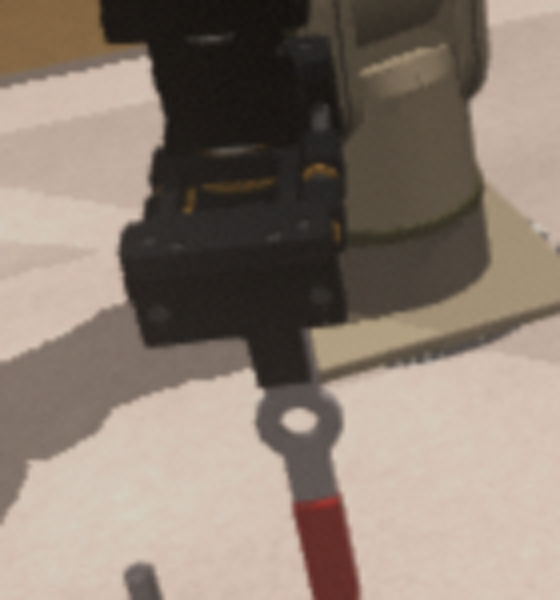

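The left crop shows the rotary's bit tip at (125,310), clear of the lever's path by about 25 mm. In the right crop the lever hangs vertically, with its eye at (300,418).

Run:
```python
from h import *
s=r.read_state();M=R.from_quat(s["eef_rot"])
for dx in(-.003,0,.003): print(proj("scene",s["ee_pos"]+M.apply([dx,0,.0265])), proj("scene",s["ee_pos"]+M.apply([dx,0,.0295])))
print(120+(300.5)/4-.5,120+418.5/4-.5)
go(.6459,.2197,.27,-12.9)
```

```text
[[191.93666259 225.9640256 ]] [[192.24104443 227.34898825]]
[[193.66915362 225.74481315]] [[193.96960592 227.12938213]]
[[195.39947279 225.52587551]] [[195.69600515 226.91005071]]
194.625 224.125
t 4.5 pos [ 0.5259 -0.1976  0.2736] yaw -18.12 tilt [ 9.e-04  0.e+00 -1.e+00] SHIFT [43.39 -1.57  0.37] TURN -5.22 w 0.0076 F [ 0.3 -0.3 -3.9] 39.983454532921314 q [-0.29  0.18  0.66  1.58 -0.11  1.41  0.06]
```

>>> arm_command(
  moves=[4,-0.1,0,0,4,-0.1,0,0,4,-0.1,0,0,4,-0.1,0,0,4,-0.2,0,0,4,-0.2,0,0,4,-0.2,0,0,4,-0.2,0,0,4,-0.2,0,0,4,-0.1,0,0,3.4,-0.1,0,0,0,0,0,-5.2],
)

```text
time: 5.5
ee_pos: [0.644, 0.2297, 0.269]
eef_rot: [0.78, 0.626, -0.001, -0.002]
ft_force: [-0.4, 1.8, -4.0]
width: 0.0077
grip_force: 40.0
```

>>> arm_command(
  moves=[0,0,0,0,0,0,0,0,0,0,0,0],
)

```text
time: 5.75
ee_pos: [0.6454, 0.2182, 0.2726]
eef_rot: [0.784, 0.621, -0.001, 0.0]
ft_force: [0.2, -0.5, -2.1]
width: 0.0076
grip_force: 40.0
```

```bash
python3 -c "
from h import *
go(.6459,.2197,.1665,-12.9)"
```

```text
t 5.75 pos [0.6454 0.2182 0.2726] yaw -13.17 tilt [-0.001 -0.001 -1.   ] SHIFT [ 0.17  0.02 10.61] TURN -0.27 w 0.0076 F [ 0.2 -0.5 -2.1] 39.98358465498313 q [-0.68  0.46  0.42  1.23 -0.18  1.49 -0.51]
```

>>> arm_command(
  moves=[0.1,0,2,-0.3,0,0,2,0,0,0,2,0,0,0,2,0,0,0,1.5,0,0,0,1.1,0,0,0,0,0,0,0,0,0,0,0,0,0],
)

```text
time: 6.5
ee_pos: [0.6463, 0.2207, 0.1689]
eef_rot: [0.781, 0.625, 0.001, 0.0]
ft_force: [-0.3, 0.5, -1.6]
width: 0.0077
grip_force: 40.0
```

Run:
```python
from h import *
go(.6459,.2197,.1665,-12.9)
a=r.camera("scene")[:,:,::-1]
im=crop(a,350,165,130,120,6)
s=r.read_state();M=R.from_quat(s["eef_rot"])
e=s["ee_pos"]+M.apply([0,0,.0265])
c,sn=np.cos(-.225),np.sin(-.225)
W=lambda x,y,z:[.5417+c*x-sn*y,.1902+sn*x+c*y,z]
for q in(e,W(.072,.052,.14),W(.022,.052,.14)):
    u=((proj("scene",q)[0]-(350,165)+.5)*6); print(u.round(1)); cv2.circle(im,tuple(u.astype(int)),2,(255,0,255),-1)
cv2.imwrite("pics/s5.png",im)
```

```text
t 6.5 pos [0.6463 0.2207 0.1689] yaw -12.68 tilt [ 1.7e-03  8.0e-04 -1.0e+00] SHIFT [-0.1  -0.02  0.24] TURN 0.22 w 0.0077 F [-0.3  0.5 -1.6] 39.98373145703226 q [-0.68  0.51  0.4   1.38 -0.2   1.29 -0.49]
[394.3 426.9]
[360.8 397.1]
[301.1 322.9]
```

View pics/s5.png

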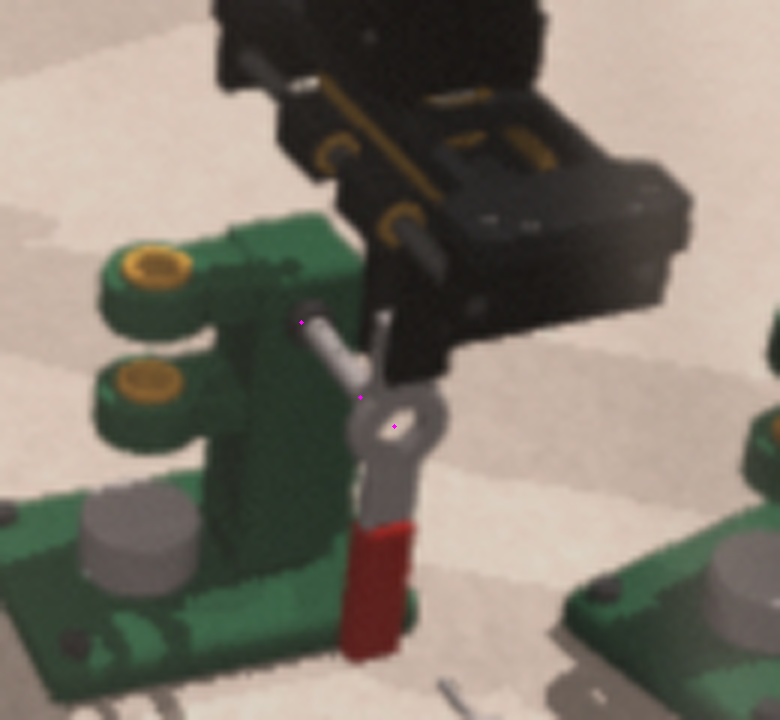

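In the scene crop the eye hole is at (400,424), 1 px from the prediction, and the stud axis shows the same offset. That means the eye and stud line up with each other to about 1 px. I'll check the lever's tilt and how far the arm has settled.

>>> arm_command(
  moves=[0,0,0,0,0,0,0,0,0,0,0,0],
)

```text
time: 6.8
ee_pos: [0.6459, 0.221, 0.168]
eef_rot: [0.781, 0.625, 0.0, 0.0]
ft_force: [0.3, 0.3, -3.3]
width: 0.0076
grip_force: 40.0
```

Run:
```python
from h import *
go(.6459,.2197,.1665,-12.9)
e=np.array([.6463,.2207,.1424])
for d in(0,.105): print((proj("scene",e-[0,0,d])[0]-(350,165)+.5)*6)
```

```text
t 6.8 pos [0.6459 0.221  0.168 ] yaw -12.63 tilt [ 6.e-04  4.e-04 -1.e+00] SHIFT [-0.13  0.03  0.15] TURN 0.27 w 0.0076 F [ 0.3  0.3 -3.3] 39.98325779568404 q [-0.68  0.51  0.4   1.38 -0.2   1.29 -0.49]
[393.5854562  427.30149849]
[363.71954681 655.30044989]
```

>>> arm_command(
  moves=[-0.1,0,0.1,0.2,0,-0.6,0,0,0,-0.6,0,0,0,-0.6,0,0,0,-0.5,0,0,0,0,0,0],
)

```text
time: 7.3
ee_pos: [0.6218, 0.226, 0.1667]
eef_rot: [0.781, 0.624, 0.0, -0.0]
ft_force: [0.4, 0.6, -3.0]
width: 0.0079
grip_force: 40.0
```

>>> arm_command(
  moves=[0,-0.5,0,0,0,-0.5,0,0,0,-0.5,0,0,0,-0.5,0,0,0,0,0,0,0,0,0,0],
)

```text
time: 7.8
ee_pos: [0.6033, 0.2297, 0.1667]
eef_rot: [0.782, 0.624, 0.0, -0.0]
ft_force: [-0.3, -0.1, -2.1]
width: 0.0074
grip_force: 40.0
```

Run:
```python
from h import *
go(.6459-.043*.9748,.2197+.043*.2231,.1665,-12.9)
a=r.camera("scene")[:,:,::-1]
cv2.imwrite("pics/s6.png",crop(a,360,180,100,100,6))
```

```text
t 7.8 pos [0.6033 0.2297 0.1667] yaw -12.8 tilt [ 2.e-04  4.e-04 -1.e+00] SHIFT [-0.03  0.07  0.02] TURN 0.1 w 0.0074 F [-0.3 -0.1 -2.1] 39.98346579261124 q [-0.73  0.42  0.4   1.5  -0.17  1.25 -0.54]
```

View pics/s6.png

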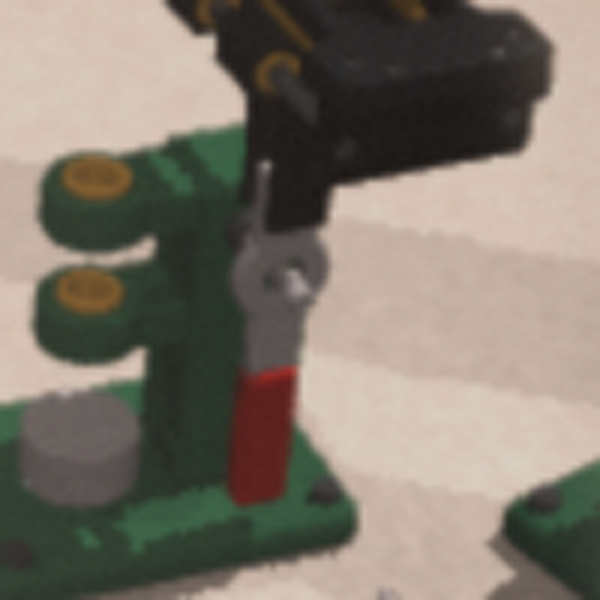

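The stud tip shows through the eye at (290,282). I'll lower 3 mm and release.

>>> arm_command(
  moves=[0,0,0.1,0,0,0,0.1,0,0,0,0.1,0,0,0,0,0],
)

```text
time: 8.18
ee_pos: [0.6037, 0.2293, 0.1635]
eef_rot: [0.782, 0.624, 0.0, 0.0]
ft_force: [0.0, -0.6, -2.0]
width: 0.0077
grip_force: 40.0
```

>>> arm_command(
  moves=[0,0,0,0,0,0,0,0,0,0,0,0,0,0,0,0,0,0,0,0],
  fingers=28,
)

```text
time: 8.6
ee_pos: [0.6036, 0.2295, 0.1637]
eef_rot: [0.782, 0.624, 0.0, -0.0]
ft_force: [0.8, 0.2, -0.6]
width: 0.0235
grip_force: 0.0
```

>>> arm_command(
  moves=[0,0,-1,0,0,0,-2,0,0,0,-3,0,0,0,-3,0,0,0,-3,0,0,0,0,0],
)

```text
time: 9.1
ee_pos: [0.6056, 0.2299, 0.2912]
eef_rot: [0.782, 0.624, 0.005, 0.001]
ft_force: [2.0, -0.6, 1.2]
width: 0.0243
grip_force: 0.0
```

Run:
```python
from h import *
go(.4989,-.2770,.27,-18)
a=r.camera("scene")[:,:,::-1]
cv2.imwrite("pics/s7.png",crop(a,360,180,100,100,5))
```

```text
t 9.1 pos [0.6056 0.2299 0.2912] yaw -12.84 tilt [ 0.0087  0.0044 -1.    ] SHIFT [-51.8    0.84   1.81] TURN 5.16 w 0.0243 F [ 2.  -0.6  1.2] 0.0 q [-0.74  0.36  0.42  1.31 -0.15  1.48 -0.56]
```

View pics/s7.png

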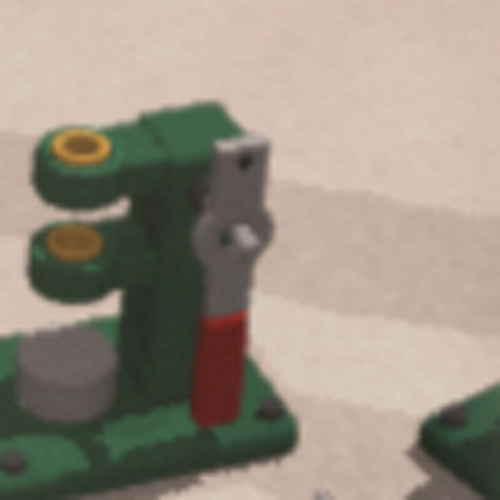

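The lever hangs upright on the stud, which shows at (243,237). Next is the ram.

>>> arm_command(
  moves=[-4,0.1,0,0,-4,0.1,0,0,-4,0.1,0,0,-4,0.1,0,0,-4,0.1,0,0,-4,0.1,0,0,-4,0.1,0,0,-4,0.1,0,0,-4,0,0,0,-4,0,0,0,-4,0,0,0,-4,0,0,0],
  fingers=60,
)

```text
time: 10.15
ee_pos: [0.5037, -0.242, 0.2834]
eef_rot: [0.782, 0.624, 0.0, -0.0]
ft_force: [0.3, -0.2, 0.1]
width: 0.0519
grip_force: 0.0
```

>>> arm_command(
  moves=[-3.5,0,0,0,0,0,0,5.2,0,0,0,0,0,0,0,0],
)

```text
time: 10.48
ee_pos: [0.497, -0.274, 0.2831]
eef_rot: [0.809, 0.588, -0.0, -0.0]
ft_force: [-0.2, 0.5, -0.5]
width: 0.0521
grip_force: 0.0
```

Run:
```python
from h import *
go(.4992,-.2773,.143,-18)
```

```text
t 10.48 pos [ 0.497  -0.274   0.2831] yaw -17.91 tilt [-7.e-04  7.e-04 -1.e+00] SHIFT [-0.25  0.32 14.01] TURN 0.09 w 0.0521 F [-0.2  0.5 -0.5] 0.0 q [-0.21  0.2   0.74  1.56 -0.14  1.44  0.23]
```

>>> arm_command(
  moves=[-0.3,0.3,2,0,0,0,3,0,0,0,3,0,0,0,2,0,0,0,2,0,0,0,1,0,0,0,1,0,0,0,0,0,0,0,0,0,0,0,0,0],
)

```text
time: 11.32
ee_pos: [0.4996, -0.2784, 0.1446]
eef_rot: [0.809, 0.588, 0.001, 0.001]
ft_force: [0.4, -0.3, 0.3]
width: 0.0518
grip_force: 0.0
```

Run:
```python
from h import *
go(.4992,-.2773,.143,-18)
```

```text
t 11.32 pos [ 0.4996 -0.2784  0.1446] yaw -17.99 tilt [ 1.5e-03 -3.0e-04 -1.0e+00] SHIFT [ 0.09 -0.07  0.16] TURN 0.01 w 0.0518 F [ 0.4 -0.3  0.3] 0.0 q [-0.17  0.32  0.72  1.74 -0.23  1.17  0.3 ]
```

>>> arm_command(
  moves=[0,0,0,0,0,0,0,0,0,0,0,0,0,0,0,0,0,0,0,0,0,0,0,0,0,0,0,0,0,0,0,0],
  fingers=0,
  squeeze=50,
)

```text
time: 11.98
ee_pos: [0.4989, -0.2782, 0.1435]
eef_rot: [0.809, 0.588, -0.0, -0.0]
ft_force: [0.4, -0.5, 1.5]
width: 0.013
grip_force: 50.0
```

Run:
```python
from h import *
go(.4992,-.2773,.143,-18)
```

```text
t 11.98 pos [ 0.4989 -0.2782  0.1435] yaw -18.02 tilt [-2.e-04  1.e-04 -1.e+00] SHIFT [0.1  0.   0.05] TURN -0.02 w 0.013 F [ 0.4 -0.5  1.5] 49.992262290884355 q [-0.17  0.32  0.72  1.74 -0.23  1.17  0.3 ]
```

>>> arm_command(
  moves=[0,0,-1,0,0,0,-2,0,0,0,-3,0,0,0,-3,0,0,0,-3,0,0,0,-3,0,0,0,-3,0,0,0,-1,0,0,0,0,0,0,0,0,0,0,0,0,0],
)

```text
time: 12.9
ee_pos: [0.4984, -0.2778, 0.3316]
eef_rot: [0.809, 0.588, -0.001, -0.001]
ft_force: [-1.1, 0.9, -2.5]
width: 0.0128
grip_force: 50.0
```

Run:
```python
from h import *
go(.5417,.1902,.335,-12.9)
a=r.camera("scene");cv2.imwrite("pics/s8.png",a[:,:,::-1])
```

```text
t 12.9 pos [ 0.4984 -0.2778  0.3316] yaw -18.02 tilt [-0.0025  0.001  -1.    ] SHIFT [ 45.85 -10.37  -0.3 ] TURN -5.12 w 0.0128 F [-1.1  0.9 -2.5] 49.99075377305701 q [-0.2   0.2   0.76  1.46 -0.14  1.54  0.23]
```

>>> arm_command(
  moves=[3.8,-0.9,0,0,3.8,-0.9,0,0,3.8,-0.9,0,0,3.8,-0.9,0,0,3.8,-0.9,0,0,3.8,-0.9,0,0,3.8,-0.9,0,0,3.8,-0.9,0,0,3.8,-0.8,0,0,3.8,-0.8,0,0,3.8,-0.8,0,0,3.8,-0.8,0,0],
)

```text
time: 13.95
ee_pos: [0.5405, 0.1893, 0.332]
eef_rot: [0.809, 0.588, -0.001, -0.0]
ft_force: [1.1, -0.5, -1.8]
width: 0.0129
grip_force: 50.0
```

>>> arm_command(
  moves=[0.2,0,0,-2.6,0,0,0,-2.5,0,0,0,0,0,0,0,0,0,0,0,0,0,0,0,0],
)

```text
time: 14.45
ee_pos: [0.5417, 0.1888, 0.3333]
eef_rot: [0.783, 0.622, -0.0, -0.0]
ft_force: [-0.3, -0.2, -2.9]
width: 0.0126
grip_force: 50.0
```

Run:
```python
from h import *
go(.5417,.1902,.301,-12.9)
```

```text
t 14.45 pos [0.5417 0.1888 0.3333] yaw -13.04 tilt [-3.e-04  0.e+00 -1.e+00] SHIFT [ 0.13 -0.03  3.23] TURN -0.14 w 0.0126 F [-0.3 -0.2 -2.9] 49.99240696089686 q [-0.74  0.18  0.38  1.43 -0.07  1.54 -0.59]
```

>>> arm_command(
  moves=[0.1,0,1.4,0,0,0,1,0,0,0,1,0,0,0,0,0,0,0,0,0,0,0,0,0,0,0,0,0],
)

```text
time: 15.03
ee_pos: [0.5423, 0.1904, 0.3002]
eef_rot: [0.782, 0.623, 0.001, 0.0]
ft_force: [-0.4, 0.1, -2.1]
width: 0.0127
grip_force: 50.0
```

Run:
```python
from h import *
a=r.camera("scene")[:,:,::-1]; go(.5417,.1902,.301,-12.9)
o=(340,140);k=8
im=crop(a,*o,75,75,k)
s=r.read_state()["ee_pos"]
for q,col in((s-[0,0,.1315],(255,0,255)),(s-[0,0,.0],(255,0,255)),([.5417,.1902,.161],(255,255,0))):
    u=(proj("scene",q)[0]-o+.5)*k; print(u.round(1)); cv2.circle(im,tuple(u.astype(int)),2,col,-1)
cv2.imwrite("pics/s9.png",im)
```

```text
t 15.08 pos [0.5423 0.1905 0.3002] yaw -12.93 tilt [ 1.e-03  6.e-04 -1.e+00] SHIFT [-0.04 -0.05 -0.08] TURN -0.03 w 0.0126 F [ 0.2 -0.2 -2.8] 49.99231947570166 q [-0.74  0.19  0.38  1.49 -0.07  1.47 -0.59]
[285.3 535.2]
[313.7  96.1]
[281.7 558.2]
```

View pics/s9.png

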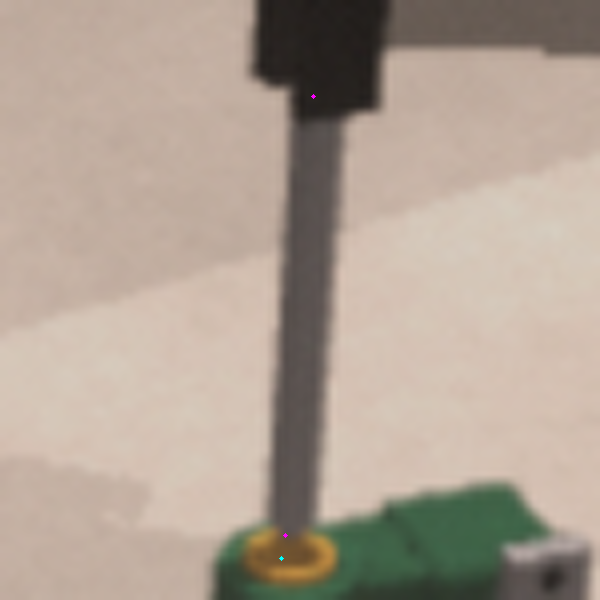

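In the scene crop the tip axis is at about (292,537) and the bushing mouth's centre is at (290,556). The ram is parallel to the predicted vertical and aligned to within 1 mm, so I'll feed it in.

>>> arm_command(
  moves=[0,0,0.4,0,0,0,0.4,0,0,0,0.4,0,0,0,0.4,0,0,0,0.4,0,0,0,0,0,0,0,0,0],
)

```text
time: 15.67
ee_pos: [0.5418, 0.1904, 0.2792]
eef_rot: [0.782, 0.623, -0.0, -0.0]
ft_force: [0.4, -0.0, -2.8]
width: 0.0129
grip_force: 50.0
```

>>> arm_command(
  moves=[0,0,0.4,0,0,0,0.4,0,0,0,0.4,0,0,0,0.4,0,0,0,0.4,0,0,0,0.4,0,0,0,0,0,0,0,0,0],
)

```text
time: 16.33
ee_pos: [0.5418, 0.1904, 0.2552]
eef_rot: [0.782, 0.623, -0.0, -0.0]
ft_force: [-0.4, 0.1, -1.8]
width: 0.0126
grip_force: 50.0
```

>>> arm_command(
  moves=[0,0,0.4,0,0,0,0.4,0,0,0,0.4,0,0,0,0.4,0,0,0,0.4,0,0,0,0.4,0,0,0,0,0,0,0,0,0],
)

```text
time: 17.0
ee_pos: [0.5418, 0.1904, 0.2312]
eef_rot: [0.782, 0.623, -0.0, -0.0]
ft_force: [-1.2, 1.3, -2.9]
width: 0.0132
grip_force: 50.0
```

>>> arm_command(
  moves=[0,0,0.4,0,0,0,0.4,0,0,0,0.4,0,0,0,0.4,0,0,0,0.4,0,0,0,0.4,0,0,0,0.4,0,0,0,0.3,0,0,0,0.3,0,0,0,0,0,0,0,0,0],
)

```text
time: 17.92
ee_pos: [0.5418, 0.1904, 0.1972]
eef_rot: [0.782, 0.623, -0.0, -0.0]
ft_force: [-1.2, 2.1, -3.7]
width: 0.0126
grip_force: 50.0
```

>>> arm_command(
  moves=[0,0,0,0,0,0,0,0,0,0,0,0,0,0,0,0,0,0,0,0],
)

```text
time: 18.33
ee_pos: [0.5419, 0.1904, 0.1975]
eef_rot: [0.782, 0.623, -0.0, -0.0]
ft_force: [-1.6, 0.8, -3.2]
width: 0.0131
grip_force: 50.0
```

Run:
```python
from h import *
a=r.camera("scene")[:,:,::-1];go(.5417,.1902,.197,-12.9)
g=crop(a,350,205,50,70,1)
# ram tip: bright steel columns in gap between lower boss and anvil
u=proj("scene",[[.5418,.1904,.085],[.5418,.1904,.0655],[.5418,.1904,.045]]).round(1);print(u)
c=int(u[1][0])+1
for rr in range(int(u[0][1])-4,int(u[2][1])+6): print(rr,a[rr,c-6:c+7,::-1].reshape(-1,3).astype(int).tolist()[::3])
```

```text
t 18.38 pos [0.5419 0.1905 0.1975] yaw -12.92 tilt [-1.e-04  1.e-04 -1.e+00] SHIFT [-0.03 -0.01  0.05] TURN -0.02 w 0.0126 F [-1.7  1.8 -3.6] 49.99863404996631 q [-0.73  0.24  0.37  1.65 -0.09  1.27 -0.57]
[[373.  237.1]
 [372.6 243.8]
 [372.1 250.8]]
233 [[48, 57, 46], [51, 66, 51], [54, 69, 52], [55, 76, 57], [55, 81, 60]]
234 [[50, 59, 47], [48, 61, 45], [49, 63, 49], [51, 68, 52], [50, 68, 51]]
235 [[51, 61, 48], [49, 60, 48], [48, 60, 47], [47, 61, 47], [47, 61, 46]]
236 [[49, 59, 45], [49, 59, 48], [48, 60, 47], [47, 61, 46], [47, 59, 47]]
237 [[63, 71, 59], [49, 61, 48], [48, 60, 47], [48, 61, 47], [46, 57, 45]]
238 [[118, 113, 100], [49, 60, 47], [48, 60, 48], [47, 59, 46], [45, 59, 46]]
239 [[187, 170, 156], [67, 74, 62], [50, 60, 48], [51, 63, 50], [69, 74, 62]]
240 [[211, 193, 178], [143, 134, 121], [56, 64, 52], [66, 72, 61], [161, 149, 135]]
241 [[214, 194, 180], [182, 166, 152], [81, 78, 74], [106, 99, 91], [203, 184, 171]]
242 [[211, 191, 176], [195, 177, 164], [92, 84, 81], [125, 113, 105], [206, 187, 173]]
243 [[211, 191, 177], [208, 189, 176], [106, 97, 93], [161, 1
[... 303 characters left out ...]
 [107, 98, 95], [107, 99, 96], [105, 97, 95], [103, 96, 92]]
248 [[107, 99, 95], [107, 97, 95], [105, 97, 94], [105, 97, 94], [105, 97, 93]]
249 [[107, 98, 95], [105, 97, 95], [104, 96, 94], [104, 96, 92], [105, 95, 92]]
250 [[105, 96, 93], [105, 96, 94], [105, 96, 95], [104, 95, 92], [103, 95, 91]]
251 [[107, 99, 94], [105, 95, 94], [105, 97, 94], [108, 99, 96], [105, 97, 94]]
252 [[105, 97, 94], [106, 97, 94], [106, 98, 93], [106, 98, 95], [106, 97, 94]]
253 [[106, 96, 94], [108, 99, 96], [107, 98, 95], [107, 98, 95], [105, 96, 93]]
254 [[108, 98, 96], [109, 99, 98], [108, 99, 97], [106, 99, 95], [102, 95, 92]]
255 [[100, 92, 89], [105, 96, 92], [105, 97, 93], [106, 96, 94], [102, 93, 90]]
```

The tip shows below the lower bushing down to about row 244 (predicted 243.8), well clear of the anvil, and the grip is steady. Handing in.

```bash
python3 -c "
from bench import r
print(r.close_job())"
```

```text
the job is handed in; nothing more can be done
None
```

I handed the job in at about 18 s: the lever hangs on the stud, and the gripper is holding the ram through both bushings. The ram's tip is about 19 mm below the lower bushing and 21 mm above the anvil; the hand-in returned no verdict.

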